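# File a slide case into the sprung row

### The arm

A 6-joint arm with a two-finger parallel gripper is mounted at the origin on the work surface. World frame = base frame: x ahead of the robot, y to its left, z up, the work surface at z = 0. Lengths are in m, angles in rad, forces in N, time in s.
With the tool pointing down it reaches from about 0.375 to 0.9 m from the base axis. Payload 3.1 kg.
Tool frame: the origin (TCP) lies at the centre of the arm's flange, where the gripper is bolted on; the fingertips stand arm.finger_overhang ahead of it and the grasp point (between the pads) lies 164 mm ahead of it (arm.finger_overhang is the distance from the TCP to the fingertips, in m); z points along the fingers, y is the line along which they close (so a half turn about z gives the same grasp; the last joint's range is limited). The gripper opens to 87 mm and grips with 3 to 60 N. Pads are 19 mm wide; open, the fingers measure 117 mm over their backs; the gripper's body (75 mm by 190 mm) begins 51 mm behind the grasp point.
Start: joints at [-1.353, 0.527, 1.433, -0, 1.181, -0.178], TCP at [0.241, -0.577, 0.405] pointing down, gripper open.
Joint ranges: [-3.08, 3.08], [-0.75, 2.2], [0.22, 2.44], [-1.43, 4.57], [0, 2.65], [-2.85, 2.85]. Speed limits (rad/s): [2.79, 2.79, 3.14, 3.14, 3.14, 3.14].

### API

Orientations are given as a unit quaternion [w, x, y, z].
In Python, from rig import arm, snapshot, camera_model, job_done, regions_of gives the robot as it stands.
- The arm moves only by the shell command python3 -m inch 'ROWS'. ROWS is JSON, one flat list of numbers, 7 for each row, row after row: the turn, a rotation vector about the world's x, y, z in rad, then the shift along the world's x, y, z in m, then the opening, from 0 (shut) to 1 (fully open). In form: [wx, wy, wz, dx, dy, dz, fingers, wx, wy, wz, dx, dy, dz, fingers, ...]. A call has 1 to 8 rows; each row is the pose to reach, as a shift and turn from the pose commanded when the call began; what a row does not reach only later rows make up. A row lasts 1/12 s, in which the tool goes at most 41.7 mm and 7.16 degrees, less where a joint would pass 70% of its speed; a pose out of reach is approached as far as the arm can. A call with a gripper value outside its range is refused whole. The fingers move at their own pace and stop on an object; the grip force is fixed at half the most. Time passes only in rows, so rows that repeat a pose let the fingers close. It gives the time, the measured TCP pose, the force, the opening and the grip force at its end, in the units of the state.
- arm.read_state(): the state, without advancing time (a new reading comes with each control period).
- snapshot(name): name is "scene" or "top" or "wrist"; returns the picture (420x560x3 uint8, red, green, blue); there is no depth.
- camera_model(name): a dict with "vertical_fov" (degrees; the focal length in pixels is half the picture's height over the tangent of half this angle, whatever the lens; pixels are square), "cx", "cy" (the principal point, pixels), "k1" (the pictures are not rectified: a ray, as slopes to the right and down, at radius r is drawn at 1 + k1 r^2 times it, then the intrinsics apply), "R" (3x3) and "t" (3): a world point X has camera coordinates R X + t; the wrist camera has in their place "tool_from_camera" (4x4, takes a point from camera to tool coordinates, whose origin is the TCP and whose axes are the flange's). Camera axes: x right, y down, z forward; pixel columns grow to the right and rows downward; lengths in m; the calibration is good to about 2 mm. A picture is of the moment at which its call begins: read the wrist's pose just before it. camera_model takes no time and is no camera call.
- job_done(): hands the job in; it is judged then, once.
Trained networks look in the newest picture that a camera, given by its name, has taken for a name from the list of things; names that differ only in an ending like _2 or _b are one class to them, and where a whole thing is asked for, a point or a joint stands for the part that bears it (a point fixed in the world has none). Each returns a list of dicts, best first, with "confidence" (0 to 1); they miss things now and then, are a little off and sometimes report something else, mostly with a low value. They report only what shows in the picture. A call takes as long as a camera call. They do not tell look-alikes from the thing itself.
- regions_of(name, camera): "pixels" (420x560 bool, what is visible of it) and "centre" ([column, row] in pixels, amid what is visible of it).
The state is a dict: "clock": time; "qpos": joint angles; "joint_velocities": joint speeds; "joint_torque": joint torques, N m; "tool_pos": TCP position; "ee_rot": TCP orientation; "force": force on the tool from outside, world axes, zero at the start; "torque": the same for the moment, N m; "width": finger opening in m; "grip_force": force on a finger pad.
Only numpy, scipy, OpenCV 4.12 (cv2) and the standard library are available. Lean on these libraries where they do the work, as an engineer would, in place of code of your own. Each camera call takes 0.05 s, during which the arm holds its last target. There are 200 camera calls.

### The job

Take the loose slide case out of its stand and file it in the rack's packed row, right next to the tabbed index case on its pusher side: work its foot into the notch there and nudge the row apart against the spring. Then feel for the guide rail hidden under the row, shifting the case across the row until its foot groove drops over it, and leave the case fully home on the rack's floor, upright like the others. The slides inside are glass: never press on the rack or the row with more than 25 N; do not topple the row or shift the things standing around.

Things in the scene. Friction and masses are not known exactly. Their poses are not given: they have to be found in the camera images.
- case: Loose white slide case, 56 mm wide (its x), 24 thick (y), 88 high (z up); origin: centre of underside. 0.1-0.21 kg, slick. Foot bevelled on both broad sides: 14 mm thick at the bottom, 24 from 14 mm up. Top 24 thick up to 72 mm, narrowing to a 6 mm flat at 88. A groove 8 mm wide in x, 8 deep, runs along y across the middle of the underside. Starts in the stand's slot, lower 38 mm inside, leaning up to 0.05 rad.
- stand: Black slotted stand fixed on the bench, 84 x 62 mm, 44 high; origin: centre of underside. Slot along its x: 25 mm wide in y, 64 long, floor 6 mm above the bench; the slot's narrow end walls are 22 mm high.
- rack: Fixed aluminium rack; origin on the bench. Row along its y from -100 mm (rigid end wall) to +21 mm (pusher, yields at 6.5 N, at 9 N with one more case in). Floor 10 mm above the bench; side rims to 26 mm, inner faces x = +-40. On the floor under the row, unseen and unmeasured, a guide rail along y, 4 mm wide, 6 high, lies anywhere from x = -9 to +9 mm.
- index: Index case of the row: same size as the loose case, square 24 mm foot with a 26 mm channel, bevelled top plus a tab on top (36 mm wide in x, y from -3 to 0 mm, up to 101 mm high). Second, third or fourth from the end wall, a case on each side. Its y points to the pusher. The filed case's origin ends 24 mm along +y from this one.
- pusher (a joint): Travel in m of the pusher plate along the rack's +y: 0 at the start, about 0.024 when one more case is in the row; end stop 0.05.
- pusher_face (a point): Middle of the pusher plate's face towards the row, 55 mm above the bench; plate 56 mm wide, up to 98 mm high.
- row_a: Row case: white slide case, 56 mm wide (its x), 24 thick (y), 88 high (z up); origin: centre of underside. Square 24 mm foot with a 26 mm wide channel over the rail; top bevelled like the loose case, no tab, 0.15 kg. In the row first, against the end wall. Two touching cases leave a V notch 18 mm wide, 16 deep between their tops.
- row_b: Row case: white slide case, 56 mm wide (its x), 24 thick (y), 88 high (z up); origin: centre of underside. Square 24 mm foot with a 26 mm wide channel over the rail; top bevelled like the loose case, no tab, 0.15 kg. In the row second, third or fourth from the end wall. Two touching cases leave a V notch 18 mm wide, 16 deep between their tops.
- row_c: Row case: white slide case, 56 mm wide (its x), 24 thick (y), 88 high (z up); origin: centre of underside. Square 24 mm foot with a 26 mm wide channel over the rail; top bevelled like the loose case, no tab, 0.15 kg. In the row second, third or fourth from the end wall. Two touching cases leave a V notch 18 mm wide, 16 deep between their tops.
- row_d: Row case: white slide case, 56 mm wide (its x), 24 thick (y), 88 high (z up); origin: centre of underside. Square 24 mm foot with a 26 mm wide channel over the rail; top bevelled like the loose case, no tab, 0.15 kg. In the row last, against the pusher. Two touching cases leave a V notch 18 mm wide, 16 deep between their tops.
- tip_rack: Bystander: green box of pipette tips, 80 x 120 mm, 53 mm high, loose, origin under its centre.
- tray: Bystander: open black tray, 140 x 190 mm, 18 mm high, loose, origin under its centre.
- bottle: Bystander: small clear bottle, 52 mm across, 110 mm high, loose, origin under its centre.
Not all that is in view belongs to the job. Leave any turquoise look-alike of the stand alone.

How it is judged:
By the outcome, as a careful person would: the job done as asked, in the order asked, and still so for the second after the job is handed in, with the robot touching nothing.
It also fails if it takes over 56 s, if anything falls off the work surface, if the arm or the gripper's body presses on something with over 40 N, if the wrist force passes 120 N, or if a joint passes its speed limit or range.

## Working session

There is one attempt and no reset: what is moved stays moved. The work goes in short steps, Python scripts to look and compute and a shell command to move; the robot and the scene stay as the last step left them, time stands still between calls to the robot, and variables do not carry over. Pictures are saved under pics/ and viewed, at most 10 in all, crops included, and the job is handed in when it is done.

```bash
ls; mkdir -p pics; python3 - <<'E'
from rig import arm, snapshot, camera_model
import cv2, numpy as np
s=arm.read_state(); print(s, arm.finger_overhang)
a=snapshot("scene"); b=snapshot("top")
cv2.imwrite("pics/scene.png",cv2.cvtColor(a,cv2.COLOR_RGB2BGR)); cv2.imwrite("pics/top.png",cv2.cvtColor(b,cv2.COLOR_RGB2BGR))
for n in ("scene","top","wrist"): print(n,camera_model(n))
E
```

```text
pics
{'clock': 0.0, 'qpos': array([-1.35349176e+00,  5.28444471e-01,  1.43390968e+00,  1.47768029e-05,
        1.18133769e+00, -1.78480563e-01]), 'joint_velocities': array([-0.00033569,  0.00097457, -0.00305485,  0.00056812,  0.00209467,
       -0.00117962]), 'joint_torque': array([-2.01162334e-04, -4.40045035e+01, -1.76589310e+01,  6.32855552e-02,
        5.84521727e-02, -1.53975193e-04]), 'tool_pos': array([ 0.24092291, -0.57632734,  0.40378218]), 'ee_rot': array([-1.04952806e-03,  9.80483097e-01,  1.96600600e-01, -1.35425428e-05]), 'force': array([ 0.22303068, -0.40469556,  0.5252311 ]), 'torque': array([-0.01153541,  0.01034825,  0.02578504]), 'grip_force': 0.0, 'width': 0.08677435101115376} 0.1822
scene {'vertical_fov': 44.164227775519116, 'cx': 278.3263417709968, 'cy': 210.4776328505555, 'k1': -0.14175571849770327, 'R': array([[-7.84397104e-01,  6.20258675e-01,  5.99214696e-04],
       [ 3.34683668e-01,  4.24063640e-01, -8.41520571e-01],
       [-5.22214540e-01, -6.59885752e-01, -5.40224740e-01]]), 't': array([ 0.39103875, -0.17764318,  1.55087396])}
top {'vertical_fov': 48.313984878538726, 'cx': 276.47756336383634, 'cy': 210.73035506017945, 'k1': -0.06587468687488383, 'R': array([[ 0.02819249, -0.99937672, -0.0212449 ],
       [-0.98698692, -0.02446445, -0.15892866],
       [ 0.15830986,  0.02544904, -0.98706147]]), 't': array([0.09614183, 0.58033768, 0.97449193])}
wrist {'vertical_fov': 67.40686718311981, 'cx': 277.5405920648895, 'cy': 213.69354307151113, 'k1': -0.05850095389595488, 'tool_from_camera': array([[ 6.17518450e-04, -9.57732340e-01, -2.87660188e-01,
         7.88083477e-02],
       [ 9.99999468e-01,  3.53719023e-04,  9.69025209e-04,
         4.87585251e-04],
       [-8.26315901e-04, -2.87660633e-01,  9.57732049e-01,
         2.08657813e-02],
       [ 0.00000000e+00,  0.00000000e+00,  0.00000000e+00,
         1.00000000e+00]])}
```

View pics/scene.png

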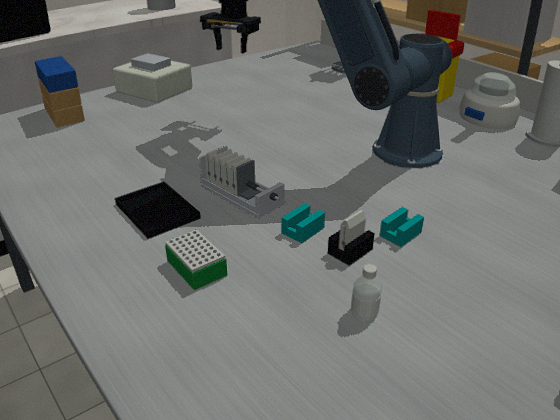

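View pics/top.png

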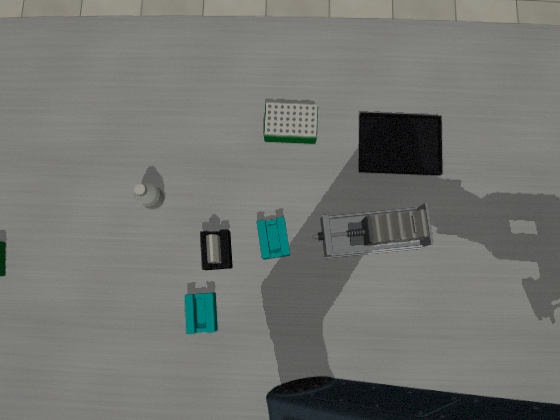

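The loose white case stands in the black stand at scene (352,235) / top (214,250). It could be confused with the turquoise look-alikes at top (273,238) and (200,313), which are empty. The rack is at top (375,232), with its pusher on the left (+y) side. The tab isn't resolved yet.

```bash
cat > h.py <<'E'
import numpy as np, cv2
from scipy.spatial.transform import Rotation as Rn
from rig import arm, snapshot, camera_model, regions_of
def save(n,im): cv2.imwrite(n,cv2.cvtColor(im,cv2.COLOR_RGB2BGR))
def cam(name,state=None):
    m=camera_model(name); f=210/np.tan(np.radians(m["vertical_fov"]/2))
    if name=="wrist":
        s=state or arm.read_state(); q=s["ee_rot"]; R=Rn.from_quat([*q[1:],q[0]]).as_matrix()
        T=np.eye(4);T[:3,:3]=R;T[:3,3]=s["tool_pos"]; T=T@m["tool_from_camera"]
        Rc=T[:3,:3].T; t=-Rc@T[:3,3]
    else: Rc=np.array(m["R"]);t=np.array(m["t"])
    return dict(R=Rc,t=t,f=f,cx=m["cx"],cy=m["cy"],k=m["k1"])
def proj(c,X):
    p=np.atleast_2d(X)@c["R"].T+c["t"]; s=p[:,:2]/p[:,2:]
    s=s*(1+c["k"]*(s**2).sum(1,keepdims=True)); return s*c["f"]+[c["cx"],c["cy"]]
def back(c,uv,z):
    uv=np.atleast_2d(uv).astype(float); d=(uv-[c["cx"],c["cy"]])/c["f"]; s=d.copy()
    for _ in range(20): s=d/(1+c["k"]*(s**2).sum(1,keepdims=True))
    r=np.c_[s,np.ones(len(s))]@c["R"]; o=-c["R"].T@c["t"]
    return o+r*((z-o[2])/r[:,2:])
def box(x,y,yaw,sx,sy,z,y0=0,x0=0):
    p=np.array([[-sx/2,-sy/2],[sx/2,-sy/2],[sx/2,sy/2],[-sx/2,sy/2]])+[x0,y0]
    c,s=np.cos(yaw),np.sin(yaw); return np.c_[p@np.array([[c,s],[-s,c]])+[x,y],np.full(4,z)]
E
python3 - <<'E'
from h import *
im=snapshot("top"); c=cam("top")
for n,z in (("stand",.03),("case",.075),("rack",.02),("index",.08),("bottle",.05),("tip_rack",.05),("tray",.01)):
    for r in regions_of(n,"top")[:3]:
        ys,xs=np.nonzero(r["pixels"]); mr=cv2.minAreaRect(np.c_[xs,ys].astype(np.float32))
        P=back(c,cv2.boxPoints(mr),z); print(n,round(r["confidence"],2),np.round(r["centre"]),back(c,r["centre"],z)[0].round(3),"corners",P[:,:2].round(3).tolist())
save("pics/topcrop.png",cv2.resize(im[180:350,170:450],(800,486),interpolation=cv2.INTER_CUBIC))
E
```

```text
stand 0.86 [221. 250.] [0.489 0.231 0.03 ] corners [[0.535, 0.278], [0.537, 0.211], [0.449, 0.208], [0.447, 0.274]]
stand 0.64 [201. 312.] [0.355 0.269 0.03 ] corners [[0.392, 0.308], [0.397, 0.24], [0.314, 0.232], [0.308, 0.299]]
stand 0.62 [277. 236.] [0.524 0.109 0.03 ] corners [[0.557, 0.158], [0.57, 0.094], [0.483, 0.077], [0.471, 0.141]]
case 0.73 [213. 252.] [0.483 0.241 0.075] corners [[0.52, 0.259], [0.52, 0.229], [0.459, 0.226], [0.459, 0.255]]
rack 0.71 [357. 235.] [ 0.533 -0.068  0.02 ] corners [[0.571, 0.033], [0.609, -0.228], [0.51, -0.238], [0.473, 0.02]]
index 0.63 [407. 225.] [ 0.548 -0.165  0.08 ] corners [[0.578, -0.154], [0.579, -0.186], [0.516, -0.185], [0.515, -0.153]]
bottle 0.78 [148. 197.] [0.601 0.395 0.05 ] corners [[0.599, 0.439], [0.645, 0.419], [0.615, 0.355], [0.569, 0.374]]
tray 0.61 [397. 142.] [ 0.752 -0.162  0.01 ] corners [[0.68, -0.069], [0.829, -0.077], [0.825, -0.277], [0.675, -0.265]]
```

View pics/topcrop.png

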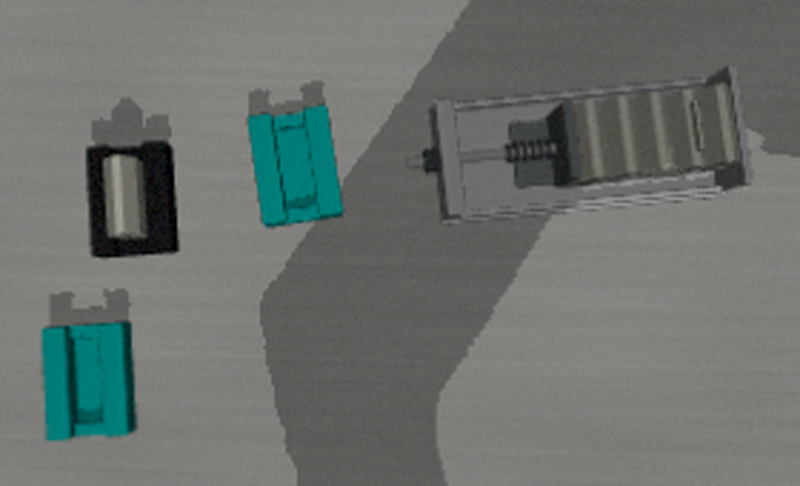

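The index case is the one with the thin tab line at crop (697,125), which makes it second from the end wall. The black stand and white case are at crop (125,195). I'll move above the rack with the tool turned so the fingers close along the case's x, because the narrow sides stay free in the row.

```bash
python3 -m inch '[0,0,0.6,0.15,0.22,0,1, 0,0,1.3,0.31,0.437,0,1, 0,0,1.3,0.31,0.437,0,1, 0,0,1.3,0.31,0.437,0,1, 0,0,1.3,0.31,0.437,0,1, 0,0,1.3,0.31,0.437,0,1, 0,0,1.3,0.31,0.437,0,1, 0,0,1.3,0.31,0.437,0,1]'
```

```text
clock: 1.17
tool_pos: [0.4344, -0.3029, 0.4051]
ee_rot: [0.0, 0.764, 0.645, 0.0]
force: [1.8, -0.0, 0.3]
width: 0.0872
grip_force: 0.0
```

```bash
python3 -m inch '[0,0,0.3,0.116,0.163,0,1, 0,0,0.3,0.116,0.163,0,1, 0,0,0.3,0.116,0.163,0,1, 0,0,0.3,0.116,0.163,0,1, 0,0,0.3,0.116,0.163,0,1, 0,0,0.3,0.116,0.163,0,1, 0,0,0.3,0.116,0.163,0,1, 0,0,0.3,0.116,0.163,0,1]'; python3 - <<'E'
from h import *
s=arm.read_state(); im=snapshot("wrist"); np.save("rack.npy",im); import pickle; pickle.dump(s,open("rack.pkl","wb")); print(s["tool_pos"],s["ee_rot"],s["joint_velocities"].round(3))
save("pics/rack.png",cv2.resize(im,(800,600),interpolation=cv2.INTER_CUBIC))
E
```

```text
clock: 1.83
tool_pos: [0.5494, -0.1417, 0.4047]
ee_rot: [-0.0, 0.661, 0.75, -0.0]
force: [-0.5, -0.0, 0.8]
width: 0.0872
grip_force: 0.0
[ 0.54939141 -0.14169103  0.40468532] [-3.77468160e-05  6.61286873e-01  7.50133012e-01 -3.67386269e-04] [-0.031 -0.004  0.006  0.002 -0.002  0.004]
```

View pics/rack.png

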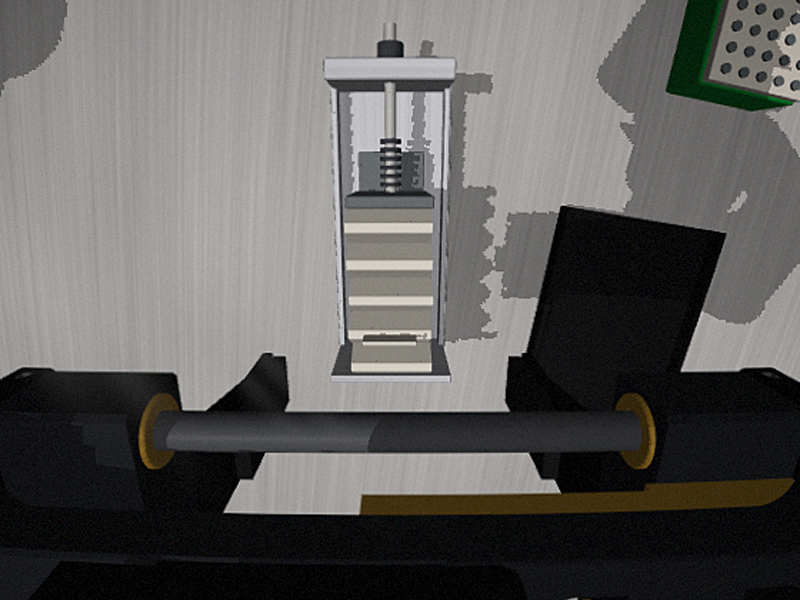

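The wrist view shows the row in order from the end wall (bottom): row_a at row 367, the index with its tab at (389,340), then tops at rows 300, 265 and 228, then the pusher plate at 200. So index is second, and the target notch lies between rows 335 and 300.

```bash
python3 - <<'E'
from h import *
import pickle
im=np.load("rack.npy"); s=pickle.load(open("rack.pkl","rb")); c=cam("wrist",s)
g=cv2.cvtColor(im,cv2.COLOR_RGB2GRAY).astype(float)
print(np.round(g[140:268,262:282].mean(1)).astype(int).tolist())
m=(g>200).astype(np.uint8); m[:,:236]=0;m[:,306:]=0;m[:150]=0;m[266:]=0
n,l,st,ce=cv2.connectedComponentsWithStats(m)
for i in range(1,n):
    if st[i,4]>40:
        ys,xs=np.nonzero(l==i); 
        print(st[i],ce[i].round(1),back(c,ce[i],.098)[0].round(4), back(c,[[xs.min()-.5,ys[xs==xs.min()].mean()],[xs.max()+.5,ys[xs==xs.max()].mean()]],.098)[:,:2].round(4).tolist())
E
```

```text
[106, 104, 105, 104, 100, 77, 116, 137, 132, 132, 132, 133, 133, 132, 130, 122, 195, 210, 206, 206, 206, 210, 199, 137, 115, 119, 121, 121, 120, 118, 130, 134, 133, 133, 132, 133, 133, 132, 133, 133, 130, 124, 182, 208, 207, 206, 207, 210, 198, 130, 115, 120, 120, 118, 129, 133, 133, 134, 132, 133, 133, 133, 132, 133, 133, 132, 124, 163, 206, 209, 207, 208, 214, 177, 123, 117, 118, 126, 133, 133, 133, 133, 133, 132, 132, 133, 133, 133, 133, 130, 124, 185, 213, 206, 114, 67, 72, 72, 54, 174, 216, 179, 135, 130, 132, 132, 132, 134, 133, 132, 132, 133, 129, 123, 186, 209, 208, 207, 211, 198, 130, 57, 61, 192, 194, 184, 187, 159]
[241 156  62   7 326] [271.2 159.1] [ 0.5379 -0.099   0.098 ] [[0.5105, -0.1028], [0.5658, -0.0946]]
[243 183  60   6 302] [272.2 185. ] [ 0.5418 -0.1225  0.098 ] [[0.5145, -0.1264], [0.5694, -0.1186]]
[244 208  59   5 292] [273.3 210. ] [ 0.5457 -0.1462  0.098 ] [[0.5176, -0.1483], [0.573, -0.1427]]
[244 232  58   5 141] [268.1 233.2] [ 0.5436 -0.1699  0.098 ] [[0.52, -0.1738], [0.5759, -0.1683]]
[246 254  56   6 236] [274.  256.6] [ 0.5522 -0.1937  0.098 ] [[0.5243, -0.1978], [0.5792, -0.1902]]
```

Spacing is 24 mm and strip length is 56 mm, which both match. The rack yaw is about 0.147, index is at about (0.549,-0.170), and the target is at about (0.5455,-0.146). Next I go to the stand.

```bash
python3 -m inch '[0,0,-0.08,-0.06,0.386,0,1, 0,0,-0.08,-0.06,0.386,0,1, 0,0,-0.08,-0.06,0.386,0,1, 0,0,-0.08,-0.06,0.386,0,1, 0,0,-0.08,-0.06,0.386,0,1, 0,0,-0.08,-0.06,0.386,0,1, 0,0,-0.08,-0.06,0.386,0,1, 0,0,-0.08,-0.06,0.386,0,1]'; python3 -m inch '[0,0,0,0,0.06,0,1, 0,0,0,0,0.06,0,1, 0,0,0,0,0.06,0,1, 0,0,0,0,0.06,0,1]'; python3 - <<'E'
from h import *
s=arm.read_state(); im=snapshot("wrist"); np.save("st.npy",im); import pickle; pickle.dump(s,open("st.pkl","wb")); print(s["tool_pos"],s["ee_rot"],s["joint_velocities"].round(3),s["force"])
save("pics/st.png",cv2.resize(im,(800,600),interpolation=cv2.INTER_CUBIC))
E
```

```text
clock: 2.55
tool_pos: [0.4981, 0.1877, 0.405]
ee_rot: [0.0, 0.692, 0.722, -0.0]
force: [1.0, -0.1, -0.0]
width: 0.0872
grip_force: 0.0
clock: 2.88
tool_pos: [0.4985, 0.2471, 0.4047]
ee_rot: [0.0, 0.691, 0.723, -0.0]
force: [-0.5, 0.4, 0.2]
width: 0.0871
grip_force: 0.0
[0.49850416 0.24713681 0.404675  ] [ 2.66111884e-04  6.90920333e-01  7.22930761e-01 -3.69774298e-04] [-0.035 -0.004  0.015 -0.007  0.    -0.003] [-0.45925164  0.35341799  0.22332147]
```

View pics/st.png

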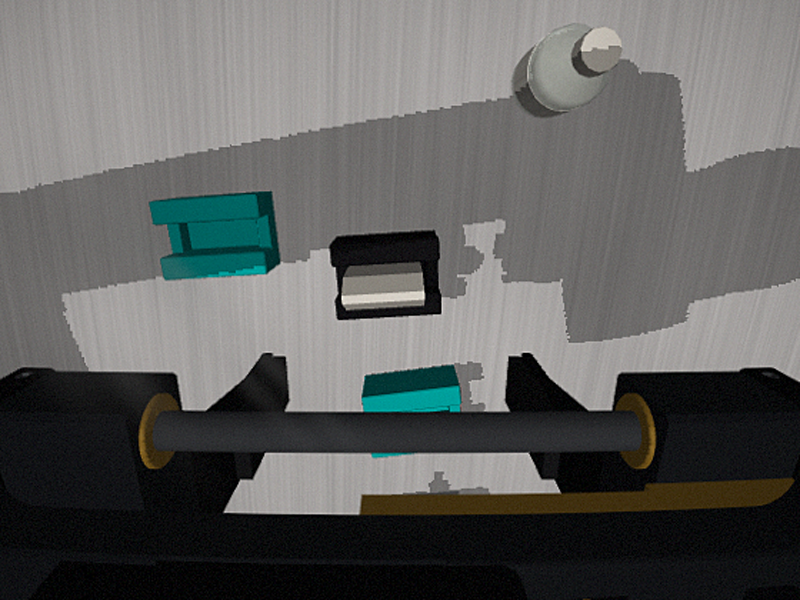

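The black stand is at (387,275) with the white case in it; its top flat is the brighter strip at about (383,300). The two turquoise decoys are at (215,235) and (410,400), and the bottle is at (570,65).

```bash
python3 - <<'E'
from h import *
import pickle
im=np.load("st.npy"); s=pickle.load(open("st.pkl","rb")); c=cam("wrist",s)
g=cv2.cvtColor(im,cv2.COLOR_RGB2GRAY).astype(float)
print(np.round(g[160:226,255:290:8]).astype(int).T.tolist())
for z in (.094,): 
  m=(g>196).astype(np.uint8); m[:,:236]=0;m[:,300:]=0;m[:180]=0;m[222:]=0
  n,l,st,ce=cv2.connectedComponentsWithStats(m)
  for i in range(1,n):
    if st[i,4]>40:
        ys,xs=np.nonzero(l==i); k=np.polyfit(xs,ys,1)
        print(st[i],ce[i].round(1),back(c,ce[i],z)[0].round(4),back(c,[[x,np.polyval(k,x)] for x in (xs.min()-.5,xs.max()+.5)],z)[:,:2].round(4).tolist())
# stand wall tops corners read off (800 scale)
m=(g<60).astype(np.uint8); m[:,:225]=0;m[:,312:]=0;m[:155]=0;m[230:]=0
ys,xs=np.nonzero(m); b=cv2.boxPoints(cv2.minAreaRect(np.c_[xs,ys].astype(np.float32))); print(b,back(c,b,.044)[:,:2].round(4).tolist())
E
```

```text
[[114, 117, 120, 99, 39, 0, 3, 5, 7, 6, 6, 3, 7, 6, 17, 17, 14, 17, 11, 22, 16, 15, 14, 17, 12, 28, 74, 70, 78, 79, 67, 71, 69, 110, 132, 131, 137, 133, 130, 136, 133, 135, 131, 130, 131, 124, 205, 209, 212, 210, 212, 221, 133, 115, 125, 137, 56, 7, 13, 21, 20, 10, 0, 182, 179, 172], [116, 116, 131, 62, 0, 5, 13, 0, 9, 9, 14, 7, 15, 18, 15, 13, 19, 22, 19, 14, 22, 9, 27, 25, 4, 72, 81, 75, 68, 73, 74, 72, 79, 132, 133, 132, 132, 133, 128, 134, 133, 133, 134, 132, 124, 167, 205, 210, 208, 205, 215, 180, 120, 118, 127, 108, 39, 6, 20, 17, 9, 10, 70, 167, 173, 165], [112, 114, 97, 33, 1, 3, 8, 0, 10, 17, 10, 19, 19, 21, 19, 14, 10, 20, 24, 22, 17, 23, 18, 6, 31, 75, 77, 75, 76, 75, 74, 69, 115, 134, 130, 133, 133, 134, 128, 134, 129, 131, 132, 129, 117, 203, 213, 208, 207, 205, 217, 134, 112, 121, 133, 56, 9, 11, 24, 13, 20, 0, 169, 179, 165, 169], [112, 124, 56, 2, 2, 5, 1, 4, 9, 13, 23, 20, 23, 13, 17, 19, 20, 16, 22, 21, 20, 15, 13, 5, 73, 75, 77, 70, 76, 79, 76, 80, 131, 135, 133, 132, 133, 133, 133, 127, 132, 130, 133, 126, 164, 211, 212, 205, 206, 213, 198, 133, 113, 127, 103, 31, 5, 17, 14, 14, 8, 67, 172, 177, 164, 166], [119, 98, 30, 0, 0, 8, 8, 5, 10, 15, 22, 14, 15, 21, 16, 22, 15, 20, 18, 18, 21, 18, 15, 30, 73, 79, 76, 75, 74, 75, 64, 110, 133, 129, 129, 133, 127, 130, 133, 130, 134, 131, 130, 119, 209, 214, 206, 208, 206, 221, 160, 117, 122, 135, 60, 17, 18, 17, 13, 13, 0, 181, 186, 178, 175, 178]]
[239 204  58   9 315] [268.  207.8] [0.4895 0.2436 0.094 ] [[0.4613, 0.2406], [0.5166, 0.2464]]
[[229.4868  165.30092]
 [306.41156 160.17259]
 [310.32306 218.84514]
 [233.39832 223.97346]] [[0.4452, 0.2752], [0.5278, 0.2845], [0.5369, 0.2187], [0.4498, 0.2085]]
```

```bash
python3 - <<'E'
from h import *
import pickle
from scipy.optimize import least_squares
s=pickle.load(open("st.pkl","rb")); c=cam("wrist",s)
obs=np.array([192.2,204.6,210.9,214.6]) # edges at col 271
def f(p):
    y,th=p; L=np.array([[12,72],[3,88],[-3,88],[-12,72]])/1e3
    R=np.array([[np.cos(th),-np.sin(th)],[np.sin(th),np.cos(th)]]); q=L@R.T  # y,z ; th>0 leans to -y
    z=q[:,1]+.006+7e-3*abs(np.sin(th)); P=np.c_[.489-.11*q[:,0],y+q[:,0]*.994,z]
    return proj(c,P)[:,1]-obs
r=least_squares(f,[.244,0]); print(r.x,r.fun)
for th in (-.05,0,.05): 
    q=least_squares(lambda y:f([y[0],th]),[.244]); print(th,q.x,q.fun.round(2))
E
```

```text
[0.24364522 0.00072086] [-0.36517427  0.18290655 -0.08762529  0.27764558]
-0.05 [0.23965055] [-0.09 -0.26 -0.44  0.84]
0 [0.24358609] [-0.36  0.18 -0.09  0.29]
0.05 [0.24765831] [-0.62  0.61  0.25 -0.27]
```

```bash
python3 -m inch '[0,0,0.065,-0.0092,-0.003,-0.03,1, 0,0,0.065,-0.0092,-0.003,-0.07,1, 0,0,0.065,-0.0092,-0.003,-0.11,1, 0,0,0.065,-0.0092,-0.003,-0.15,1, 0,0,0.065,-0.0092,-0.003,-0.168,1, 0,0,0.065,-0.0092,-0.003,-0.173,1, 0,0,0.065,-0.0092,-0.003,-0.173,0.5, 0,0,0.065,-0.0092,-0.003,-0.173,0.4]'; python3 -m inch '[0,0,0,0,0,0,0.4, 0,0,0,0,0,0,0.4, 0,0,0,0,0,0,0.4, 0,0,0,0,0,0,0.4, 0,0,0,0,0,0,0.4, 0,0,0,0,0,0,0.4]'
```

```text
clock: 3.6
tool_pos: [0.4902, 0.2436, 0.2326]
ee_rot: [0.0, 0.668, 0.744, 0.001]
force: [0.8, -0.1, 1.0]
width: 0.0801
grip_force: 0.0
clock: 4.1
tool_pos: [0.4895, 0.245, 0.2329]
ee_rot: [0.001, 0.667, 0.745, 0.001]
force: [-0.5, -0.8, 6.2]
width: 0.0556
grip_force: 30.0
```

```bash
python3 -m inch '[0,0,0,0,0,0.005,0.4, 0,0,0,0,0,0.02,0.4, 0,0,0,0,0,0.045,0.4, 0,0,0,0,0,0.08,0.4, 0,0,0,0,0,0.12,0.4, 0,0,0,0,0,0.14,0.4, 0,0,0,0,0,0.14,0.4, 0,0,0,0,0,0.14,0.4]';  python3 - <<'E'
from h import *
s=arm.read_state(); im=snapshot("wrist"); print(s["tool_pos"],s["ee_rot"],s["force"],s["width"],s["clock"])
b=snapshot("scene"); np.save("lw.npy",im); np.save("ls.npy",b)
a=cv2.resize(im[170:400,150:420],(540,460)); d=cv2.resize(b[130:290,300:430],(373,460))[:,:260]
save("pics/lift.png",np.hstack([a,d]))
E
```

```text
clock: 4.77
tool_pos: [0.4889, 0.2449, 0.3728]
ee_rot: [0.001, 0.667, 0.745, 0.001]
force: [-0.4, 0.6, -1.8]
width: 0.0555
grip_force: 30.0
[0.48894639 0.24490575 0.37276764] [6.43451423e-04 6.67027408e-01 7.45032255e-01 9.81107185e-04] [-0.43970201  0.5518309  -1.76672879] 0.05552032915435456 4.7667
```

View pics/lift.png

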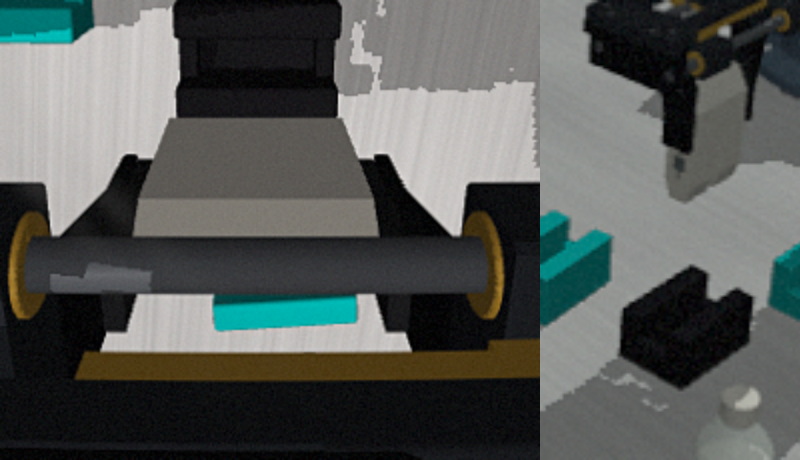

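The case is gripped and lifted: its broad face spans crop rows 118–198, and the black stand is empty. Next I check the case's tilt in the hand from those edges.

```bash
python3 - <<'E'
from h import *
im=np.load("lw.npy"); g=cv2.cvtColor(im,cv2.COLOR_RGB2GRAY).astype(float)
m=camera_model("wrist"); T=np.array(m["tool_from_camera"]); f=210/np.tan(np.radians(m["vertical_fov"]/2))
c=dict(R=T[:3,:3].T,t=-T[:3,:3].T@T[:3,3],f=f,cx=m["cx"],cy=m["cy"],k=m["k1"])
print(np.round(g[222:292,270:290].mean(1)).astype(int).tolist())
for r in (235,250,265): print(r,np.round(g[r,225:345]).astype(int).tolist())
for h,rows in ((14,(228,229,230)),(72,(268,269,270))):
    for r in rows: print(h,r,back(c,[279,r],.164+(.0629-h/1000))[0].round(4))
E
```

```text
[24, 23, 23, 22, 21, 19, 28, 89, 92, 90, 89, 90, 89, 90, 89, 90, 89, 89, 89, 91, 90, 89, 90, 90, 89, 90, 89, 90, 89, 89, 90, 90, 89, 90, 90, 89, 89, 90, 89, 90, 89, 90, 89, 89, 89, 89, 86, 105, 123, 124, 122, 122, 122, 121, 123, 122, 122, 123, 122, 122, 122, 121, 122, 122, 124, 130, 65, 20, 31, 36]
235 [195, 194, 196, 190, 192, 195, 211, 120, 83, 89, 86, 88, 86, 89, 88, 86, 88, 92, 91, 85, 89, 91, 94, 87, 89, 90, 92, 89, 91, 92, 90, 95, 90, 85, 89, 90, 88, 88, 97, 90, 92, 91, 88, 89, 88, 98, 87, 86, 88, 94, 90, 93, 92, 91, 89, 91, 84, 90, 88, 94, 90, 90, 87, 86, 95, 89, 88, 90, 87, 91, 87, 90, 86, 92, 89, 91, 91, 90, 90, 95, 86, 90, 90, 91, 86, 90, 91, 91, 87, 89, 90, 88, 86, 87, 88, 90, 90, 80, 145, 218, 203, 193, 198, 195, 206, 204, 200, 193, 194, 193, 197, 202, 200, 197, 194, 198, 203, 197, 199, 188]
250 [8, 66, 87, 94, 86, 92, 92, 89, 90, 91, 90, 91, 89, 90, 86, 92, 89, 86, 84, 88, 94, 89, 91, 89, 92, 88, 89, 87, 89, 88, 85, 90, 86, 88, 87, 87, 90, 92, 92, 91, 85, 86, 89, 87, 94, 84, 92, 90, 89, 89, 94, 86, 90, 91, 84, 87, 95, 91, 88, 89, 88, 90, 88, 85, 92, 87, 91, 93, 89, 89, 9
[... 151 characters left out ...]
9, 7, 15, 35, 48, 0, 0, 5, 4, 12, 0, 0]
265 [89, 90, 84, 92, 90, 89, 86, 98, 91, 91, 90, 86, 96, 89, 91, 87, 89, 90, 84, 89, 87, 91, 88, 89, 94, 90, 88, 87, 89, 94, 89, 92, 85, 82, 90, 94, 90, 89, 89, 93, 86, 88, 89, 91, 92, 92, 91, 88, 91, 87, 91, 90, 88, 84, 93, 86, 89, 89, 92, 83, 94, 90, 87, 86, 95, 95, 89, 91, 89, 91, 87, 93, 89, 90, 87, 84, 90, 89, 88, 93, 89, 88, 86, 92, 89, 90, 87, 91, 88, 91, 89, 87, 90, 85, 88, 88, 91, 90, 92, 89, 88, 88, 90, 89, 91, 81, 92, 89, 96, 85, 36, 0, 10, 12, 12, 3, 5, 19, 1, 10]
14 228 [0.011  0.0009 0.2129]
14 229 [0.0104 0.0009 0.2129]
14 230 [0.0097 0.0009 0.2129]
72 268 [0.0115 0.0007 0.1549]
72 269 [0.011  0.0007 0.1549]
72 270 [0.0105 0.0007 0.1549]
```

```bash
python3 -m inch '[0,0,0.037,0.003,-0.02,0,0.4, 0,0,0.037,0.0087,-0.06,0,0.4, 0,0,0.037,0.0145,-0.1,0,0.4, 0,0,0.037,0.02,-0.14,0,0.4, 0,0,0.037,0.026,-0.18,0,0.4, 0,0,0.037,0.032,-0.22,0,0.4, 0,0,0.037,0.038,-0.26,0,0.4, 0,0,0.037,0.0433,-0.3,0,0.4]'; python3 -m inch '[0,0,0,0.0055,-0.038,0,0.4, 0,0,0,0.01,-0.07,0,0.4, 0,0,0,0.0147,-0.1015,0,0.4, 0,0,0,0.0147,-0.1015,0,0.4, 0,0,0,0.0147,-0.1015,0,0.4, 0,0,0,0.0147,-0.1015,0,0.4]';  python3 - <<'E'
from h import *
s=arm.read_state(); im=snapshot("wrist"); print(s["tool_pos"],s["ee_rot"],s["force"],s["width"],s["clock"])
np.save("hv.npy",im); import pickle; pickle.dump(s,open("hv.pkl","wb"))
save("pics/hover.png",cv2.resize(im[140:300,200:360],(600,600)))
E
```

```text
clock: 5.53
tool_pos: [0.5319, -0.057, 0.3694]
ee_rot: [-0.002, 0.653, 0.757, -0.001]
force: [-0.0, 0.1, -1.6]
width: 0.0557
grip_force: 30.0
clock: 6.03
tool_pos: [0.5464, -0.1563, 0.3696]
ee_rot: [-0.003, 0.654, 0.757, -0.0]
force: [-0.4, -0.2, -1.9]
width: 0.0563
grip_force: 30.0
[ 0.54638159 -0.15629604  0.36964191] [-2.71320395e-03  6.53557630e-01  7.56871786e-01 -4.03793926e-04] [-0.43005041 -0.22739903 -1.92865351] 0.05634998142963423 6.0333
```

View pics/hover.png

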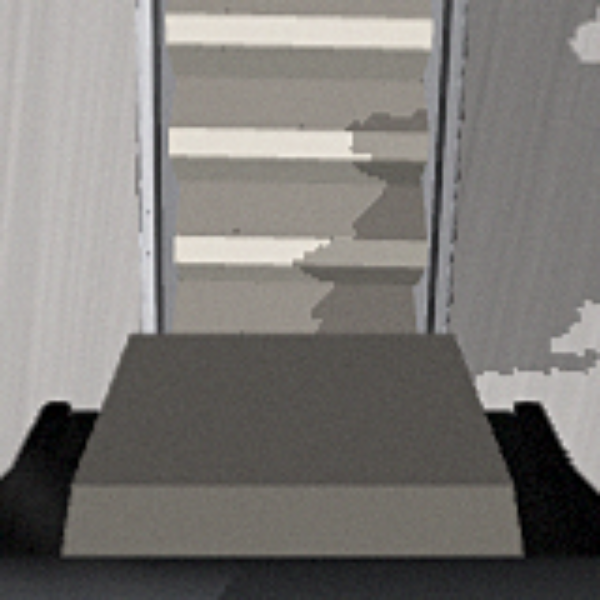

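The case hovers square to the row, in line with the rims (columns 160–430). The tops ahead, at crop rows 251, 143 and 33, are row_b, row_c and row_d.

```bash
python3 - <<'E'
from h import *
import pickle
s=pickle.load(open("hv.pkl","rb")); c=cam("wrist",s)
k=160/600
for n,r,x0,x1 in (("b",251,176,424),("c",143,169,429),("d",33,165,432)):
    P=back(c,[[200+x0*k,140+(r)*k],[200+x1*k,140+r*k]],.098); print(n,P.mean(0).round(4),np.linalg.norm(P[1]-P[0]).round(4))
yw=2*np.arctan2(s["ee_rot"][2],s["ee_rot"][1]);print("yaw",yw)
T=camera_model("wrist")["tool_from_camera"]
T=np.array(T); ct=dict(c); ct["R"]=T[:3,:3].T; ct["t"]=-T[:3,:3].T@T[:3,3]
for h,r,x0,x1 in ((14,335,130,458),(72,485,74,514)): 
    P=back(ct,[[200+x0*k,140+r*k],[200+x1*k,140+r*k]],.2269-h/1000); print(h,P.mean(0).round(4),np.linalg.norm(P[1]-P[0]).round(4))
E
```

```text
b [ 0.5458 -0.1464  0.098 ] 0.0547
c [ 0.542  -0.1227  0.098 ] 0.0559
d [ 0.5384 -0.0996  0.098 ] 0.056
yaw 1.7170354333462425
14 [0.0101 0.0005 0.2129] 0.0566
72 [0.0107 0.0004 0.1549] 0.0553
```

```bash
python3 -m inch '[0,0,0,0.001,0.0003,-0.01,0.4, 0,0,0,0.001,0.0003,-0.025,0.4, 0,0,0,0.001,0.0003,-0.035,0.4, 0,0,0,0.001,0.0005,-0.041,0.4, 0,0,0,0.001,0.0005,-0.0445,0.4, 0,0,0,0.001,0.0005,-0.0465,0.4, 0,0,0,0.001,0.0005,-0.0465,0.4, 0,0,0,0.001,0.0005,-0.0465,0.4]'
```

```text
clock: 6.75
tool_pos: [0.5484, -0.1562, 0.3256]
ee_rot: [0.0, 0.653, 0.757, 0.0]
force: [0.5, -0.6, -2.6]
width: 0.0555
grip_force: 30.0
```

```bash
python3 -m inch '[0,0,0,0,0.0002,-0.0015,0.4, 0,0,0,0,0.0005,-0.0027,0.4, 0,0,0,0,0.0008,-0.0037,0.4, 0,0,0,-0.0001,0.001,-0.0047,0.4, 0,0,0,-0.0001,0.001,-0.0047,0.4]'; python3 -m inch '[0,0,0,0,0.0006,-0.001,0.4, 0,0,0,-0.0002,0.0012,-0.002,0.4, 0,0,0,-0.0002,0.0012,-0.002,0.4]'
```

```text
clock: 7.17
tool_pos: [0.5486, -0.1558, 0.3214]
ee_rot: [0.002, 0.653, 0.757, 0.0]
force: [-0.2, -1.8, 1.6]
width: 0.0562
grip_force: 30.0
clock: 7.42
tool_pos: [0.5485, -0.1544, 0.3195]
ee_rot: [0.002, 0.653, 0.757, 0.0]
force: [1.3, -1.6, 5.4]
width: 0.0562
grip_force: 30.0
```

```bash
python3 -m inch '[0,0,0,-0.0001,0.0007,-0.0013,0.4, 0,0,0,-0.0002,0.0013,-0.0026,0.4, 0,0,0,-0.0003,0.002,-0.0039,0.4, 0,0,0,-0.0004,0.0027,-0.0052,0.4, 0,0,0,-0.0004,0.0027,-0.0052,0.4]'
```

```text
clock: 7.83
tool_pos: [0.5481, -0.1516, 0.3142]
ee_rot: [0.001, 0.653, 0.757, 0.0]
force: [0.2, -2.1, 6.0]
width: 0.0561
grip_force: 30.0
```

```bash
python3 -m inch '[0,0,0,-0.0001,0.001,-0.0017,0.4, 0,0,0,-0.0003,0.0021,-0.0035,0.4, 0,0,0,-0.0005,0.0032,-0.0053,0.4, 0,0,0,-0.0006,0.004,-0.0073,0.4, 0,0,0,-0.0007,0.0047,-0.0093,0.4, 0,0,0,-0.0007,0.0047,-0.0093,0.4]'
```

```text
clock: 8.33
tool_pos: [0.5471, -0.1467, 0.3044]
ee_rot: [0.001, 0.653, 0.757, 0.0]
force: [1.1, -1.5, 2.5]
width: 0.0558
grip_force: 30.0
```

```bash
python3 -m inch '[0,0,0,-0.0001,0.0007,-0.002,0.4, 0,0,0,-0.0002,0.0014,-0.004,0.4, 0,0,0,-0.0003,0.0021,-0.006,0.4, 0,0,0,-0.0004,0.0028,-0.008,0.4, 0,0,0,-0.0005,0.0033,-0.0105,0.4, 0,0,0,-0.0005,0.0035,-0.013,0.4, 0,0,0,-0.0005,0.0035,-0.015,0.4, 0,0,0,-0.0005,0.0035,-0.015,0.4]'; python3 - <<'E'
from h import *
im=snapshot("wrist"); s=arm.read_state();print(s["force"],s["torque"],s["tool_pos"])
b=snapshot("scene")
save("pics/ins.png",np.hstack([cv2.resize(im[60:320,180:380],(385,500)),cv2.resize(b[110:230,190:290],(415,500))]))
E
```

```text
clock: 9.0
tool_pos: [0.5459, -0.1432, 0.2877]
ee_rot: [-0.001, 0.653, 0.757, -0.0]
force: [0.6, -2.8, -2.2]
width: 0.0562
grip_force: 30.0
[ 1.30129147 -3.56853454 -3.13174756] [-0.68930798 -0.12444106 -0.27107687] [ 0.54592381 -0.14317413  0.28794108]
```

View pics/ins.png

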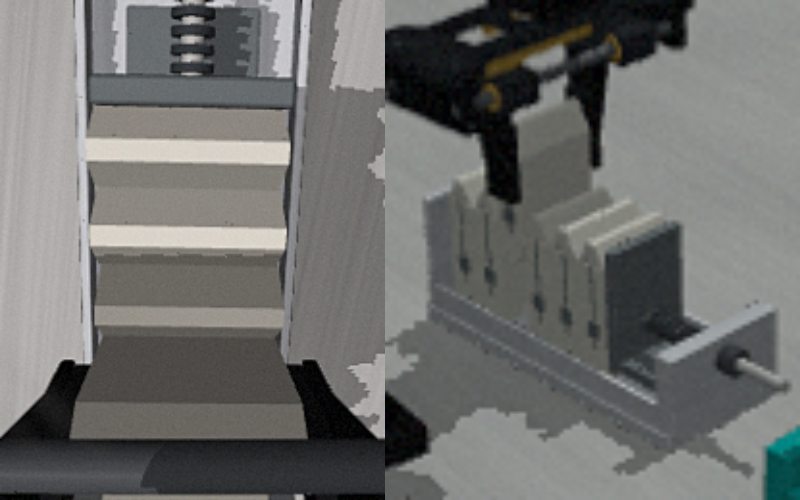

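The case is well in the gap, between the index on its left and row_b. The row stands upright and the pusher has moved back. I keep descending towards the rail.

```bash
python3 -m inch '[0,0,0,0,-0.0002,-0.004,0.4, 0,0,0,0,-0.0004,-0.009,0.4, 0,0,0,0,-0.0005,-0.015,0.4, 0,0,0,0,-0.0005,-0.021,0.4, 0,0,0,0,-0.0005,-0.027,0.4, 0,0,0,0,-0.0005,-0.032,0.4, 0,0,0,0,-0.0005,-0.036,0.4, 0,0,0,0,-0.0005,-0.036,0.4]'
```

```text
clock: 9.77
tool_pos: [0.5462, -0.1438, 0.252]
ee_rot: [-0.0, 0.653, 0.757, -0.0]
force: [0.0, -3.7, -1.2]
width: 0.056
grip_force: 30.0
```

```bash
python3 -m inch '[0,0,0,0,0,-0.0015,0.4, 0,0,0,0,0,-0.003,0.4, 0,0,0,0,0,-0.0045,0.4, 0,0,0,0,0,-0.006,0.4, 0,0,0,0,0,-0.007,0.4, 0,0,0,0,0,-0.0075,0.4, 0,0,0,0,0,-0.0075,0.4]'; python3 -m inch '[0,0,0,0,0,-0.0005,0.4, 0,0,0,0,0,-0.001,0.4, 0,0,0,0,0,-0.001,0.4]'
```

```text
clock: 10.35
tool_pos: [0.5464, -0.1437, 0.2455]
ee_rot: [0.0, 0.653, 0.757, 0.0]
force: [0.7, -4.2, -1.7]
width: 0.0553
grip_force: 30.0
clock: 10.6
tool_pos: [0.5464, -0.1437, 0.2446]
ee_rot: [0.0, 0.653, 0.757, 0.0]
force: [1.5, -4.0, -2.3]
width: 0.056
grip_force: 30.0
```

```bash
python3 -m inch '[0,0,0,0,0,-0.0005,0.4, 0,0,0,0,0,-0.001,0.4, 0,0,0,0,0,-0.001,0.4]'
```

```text
clock: 10.85
tool_pos: [0.5464, -0.1437, 0.2435]
ee_rot: [0.0, 0.653, 0.757, -0.0]
force: [0.8, -3.6, -1.5]
width: 0.0558
grip_force: 30.0
```

```bash
python3 -m inch '[0,0,0,0,0,-0.0005,0.4, 0,0,0,0,0,-0.001,0.4, 0,0,0,0,0,-0.001,0.4]'; python3 -m inch '[0,0,0,0,0,-0.0005,0.4, 0,0,0,0,0,-0.001,0.4, 0,0,0,0,0,-0.001,0.4]'
```

```text
clock: 11.1
tool_pos: [0.5464, -0.1438, 0.2425]
ee_rot: [0.0, 0.653, 0.757, -0.0]
force: [0.5, -4.6, -1.9]
width: 0.0558
grip_force: 30.0
clock: 11.35
tool_pos: [0.5464, -0.1437, 0.2422]
ee_rot: [0.0, 0.653, 0.757, 0.0]
force: [-0.3, -4.5, 3.8]
width: 0.0559
grip_force: 30.0
```

Rail contact is at z≈0.2423, about 6 N up. I keep a light press and shift towards rack −x in 2 mm steps.

```bash
python3 -m inch '[0,0,0,-0.0005,-0.0001,-0.0003,0.4, 0,0,0,-0.001,-0.0002,-0.0003,0.4, 0,0,0,-0.0015,-0.0002,-0.0003,0.4, 0,0,0,-0.002,-0.0003,-0.0003,0.4, 0,0,0,-0.002,-0.0003,-0.0003,0.4]'; python3 -m inch '[0,0,0,-0.0005,-0.0001,0,0.4, 0,0,0,-0.001,-0.0002,0,0.4, 0,0,0,-0.0015,-0.0002,0,0.4, 0,0,0,-0.002,-0.0003,0,0.4, 0,0,0,-0.002,-0.0003,0,0.4]'
```

```text
clock: 11.77
tool_pos: [0.5449, -0.1439, 0.2422]
ee_rot: [0.001, 0.653, 0.757, 0.001]
force: [1.1, -2.1, 5.3]
width: 0.0558
grip_force: 30.0
clock: 12.18
tool_pos: [0.5429, -0.1442, 0.2422]
ee_rot: [0.001, 0.653, 0.757, 0.001]
force: [1.0, -2.9, 5.6]
width: 0.0559
grip_force: 30.0
```

```bash
python3 -m inch '[0,0,0,-0.0005,-0.0001,0,0.4, 0,0,0,-0.001,-0.0002,0,0.4, 0,0,0,-0.0015,-0.0002,0,0.4, 0,0,0,-0.002,-0.0003,0,0.4, 0,0,0,-0.002,-0.0003,0,0.4]'
```

```text
clock: 12.6
tool_pos: [0.5409, -0.1444, 0.2422]
ee_rot: [0.001, 0.653, 0.757, 0.001]
force: [1.3, -3.3, 6.1]
width: 0.056
grip_force: 30.0
```

```bash
python3 -m inch '[0,0,0,-0.0005,-0.0001,0,0.4, 0,0,0,-0.001,-0.0002,0,0.4, 0,0,0,-0.0015,-0.0002,0,0.4, 0,0,0,-0.002,-0.0003,0,0.4, 0,0,0,-0.002,-0.0003,0,0.4]'
```

```text
clock: 13.02
tool_pos: [0.5382, -0.1448, 0.2411]
ee_rot: [0.0, 0.653, 0.757, -0.0]
force: [0.1, -3.9, -0.9]
width: 0.0559
grip_force: 30.0
```

It dropped: z fell and the upward force vanished. I go 1 mm further to centre the groove, then lower.

```bash
python3 -m inch '[0,0,0,0,0,-0.0007,0.4, 0,0,0,-0.0005,-0.0001,-0.0015,0.4, 0,0,0,-0.001,-0.0002,-0.002,0.4, 0,0,0,-0.001,-0.0002,-0.0025,0.4, 0,0,0,-0.001,-0.0002,-0.0025,0.4]'
```

```text
clock: 13.43
tool_pos: [0.537, -0.1451, 0.2383]
ee_rot: [-0.0, 0.653, 0.757, -0.0]
force: [0.9, -4.4, -2.6]
width: 0.0557
grip_force: 30.0
```

```bash
python3 -m inch '[0,0,0,0,0,-0.0005,0.4, 0,0,0,0,0,-0.001,0.4, 0,0,0,0,0,-0.001,0.4]'; python3 -m inch '[0,0,0,0,0,-0.0005,0.4, 0,0,0,0,0,-0.001,0.4, 0,0,0,0,0,-0.001,0.4]'
```

```text
clock: 13.68
tool_pos: [0.5371, -0.145, 0.2376]
ee_rot: [-0.0, 0.653, 0.757, -0.0]
force: [0.8, -4.7, -2.1]
width: 0.056
grip_force: 30.0
clock: 13.93
tool_pos: [0.5372, -0.145, 0.2367]
ee_rot: [-0.0, 0.653, 0.757, -0.0]
force: [0.7, -5.7, -3.9]
width: 0.0562
grip_force: 30.0
```

Not on the floor yet, because there is no upward force. The floor is expected at z≈0.2364.

```bash
python3 -m inch '[0,0,0,0,0,-0.0005,0.4, 0,0,0,0,0,-0.001,0.4, 0,0,0,0,0,-0.001,0.4]'
```

```text
clock: 14.18
tool_pos: [0.5374, -0.145, 0.2364]
ee_rot: [0.0, 0.653, 0.757, 0.0]
force: [-0.0, -4.0, 4.0]
width: 0.0557
grip_force: 30.0
```

The case is on the floor, 5.9 mm below the rail-top height and with about 6 N up, so it is home. I release, rise and look.

```bash
python3 -m inch '[0,0,0,0,0,0.0003,0.7, 0,0,0,0,0,0.0003,0.8, 0,0,0,0,0,0.0003,0.9, 0,0,0,0,0,0.0003,0.9, 0,0,0,0,0,0.0003,0.9, 0,0,0,0,0,0.0003,0.9]'; python3 -m inch '[0,0,0,0,0,0.01,0.9, 0,0,0,0,0,0.03,0.9, 0,0,0,0,0,0.06,0.9, 0,0,0,0,0,0.1,0.9, 0,0,0,0,0,0.14,0.9, 0,0,0,0,0,0.165,0.9, 0,0,0,0,0,0.168,0.9, 0,0,0,0,0,0.168,0.9]'; python3 - <<'E'
from h import *
import pickle
s=arm.read_state(); im=snapshot("wrist"); b=snapshot("scene"); print(s["tool_pos"],s["ee_rot"])
np.save("fin.npy",im); pickle.dump(s,open("fin.pkl","wb"))
save("pics/fin.png",np.hstack([cv2.resize(im[20:280,200:350],(346,600)),cv2.resize(b[130:220,190:290],(450,405)).copy() if 0 else cv2.copyMakeBorder(cv2.resize(b[130:220,190:290],(450,405)),0,195,0,0,0)]))
E
```

```text
clock: 14.68
tool_pos: [0.5371, -0.145, 0.2358]
ee_rot: [-0.0, 0.653, 0.757, -0.0]
force: [0.9, -4.4, 0.1]
width: 0.0772
grip_force: 2.3
clock: 15.35
tool_pos: [0.5371, -0.144, 0.4056]
ee_rot: [0.001, 0.653, 0.757, 0.001]
force: [1.3, 0.1, -0.6]
width: 0.0781
grip_force: 0.0
[ 0.53712471 -0.14398294  0.40557439] [6.66080244e-04 6.52918045e-01 7.57427720e-01 9.12208939e-04]
```

View pics/fin.png

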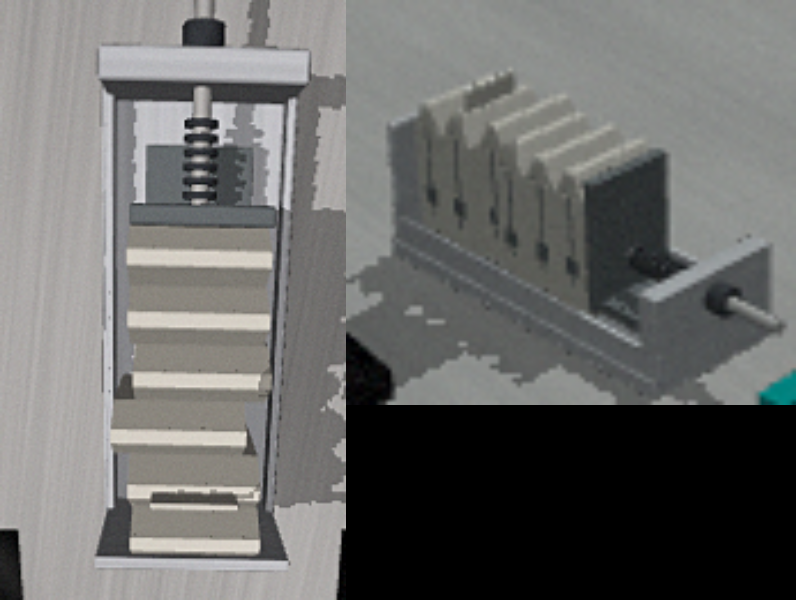

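The six cases stand in a row. The filed one at crop (180,438), right after the tabbed index at (195,493), is offset to rack −x where the rail is. I'll check spacing and heights.

```bash
python3 - <<'E'
from h import *
import pickle
im=np.load("fin.npy"); s=pickle.load(open("fin.pkl","rb")); c=cam("wrist",s)
g=cv2.cvtColor(im,cv2.COLOR_RGB2GRAY).astype(float)
m=(g>195).astype(np.uint8); m[:,:244]=0;m[:,322:]=0;m[:120]=0;m[261:]=0
n,l,st,ce=cv2.connectedComponentsWithStats(m)
ey=np.array([-.1465,.989]);ex=np.array([.989,.1465])
for i in range(1,n):
    if st[i,4]>50:
        ys,xs=np.nonzero(l==i); k=np.polyfit(xs,ys,1)
        P=back(c,[[xs.min()-.5,np.polyval(k,xs.min())],[xs.max()+.5,np.polyval(k,xs.max())]],.098)[:,:2]
        q=P.mean(0)-[.5493,-.1701]; print(st[i].tolist(),"x,y in rack from index mm",(1000*q@ex).round(1),(1000*q@ey).round(1),"len",np.linalg.norm(P[1]-P[0]).round(4),"yaw",np.arctan2(*(P[1]-P[0])[::-1]).round(3))
E
```

```text
[245, 120, 4, 77, 203] x,y in rack from index mm -35.8 69.7 len 0.0041 yaw 0.607
[255, 128, 63, 8, 367] x,y in rack from index mm -0.2 95.9 len 0.0558 yaw 0.125
[255, 155, 62, 8, 371] x,y in rack from index mm -0.4 72.1 len 0.0562 yaw 0.127
[258, 182, 55, 7, 313] x,y in rack from index mm -0.7 48.1 len 0.0509 yaw 0.137
[247, 205, 60, 8, 333] x,y in rack from index mm -8.6 24.3 len 0.0569 yaw 0.128
[255, 230, 58, 7, 158] x,y in rack from index mm -1.8 1.1 len 0.0562 yaw 0.146
[265, 239, 38, 2, 62] x,y in rack from index mm -1.7 -6.2 len 0.0371 yaw 0.131
[257, 253, 55, 6, 279] x,y in rack from index mm -1.1 -23.8 len 0.0546 yaw 0.134
```

```bash
python3 - <<'E'
from h import *
b=snapshot("scene"); c=cam("scene"); S=8; r0,c0=142,196
cr=cv2.resize(b[r0:r0+60,c0:c0+75],None,fx=S,fy=S,interpolation=cv2.INTER_CUBIC); o=cr.copy()
I=np.array([.5493,-.1701]); ey=np.array([-.1465,.989]);ex=np.array([.989,.1465])
for x,y,cl in ((-1,-24,(0,255,0)),(-1,0,(0,255,0)),(-8.3,24,(255,0,0)),(-.7,48,(0,255,0)),(-.4,72,(0,255,0))):
    pts=[(28,-12,72),(28,-3,88),(28,3,88),(28,12,72)]
    W=[[*(I+ex*(x+a)/1e3+ey*(y+d)/1e3),.010+h/1e3] for a,d,h in pts]
    uv=((proj(c,W)-[c0,r0]+.5)*S).astype(int); cv2.polylines(o,[uv],False,cl,1)
save("pics/chk.png",np.vstack([cr,o])[:, :].astype(np.uint8) if 0 else cv2.resize(np.hstack([cr,o]),(800,320)))
E
```

```text
(no output)
```

View pics/chk.png

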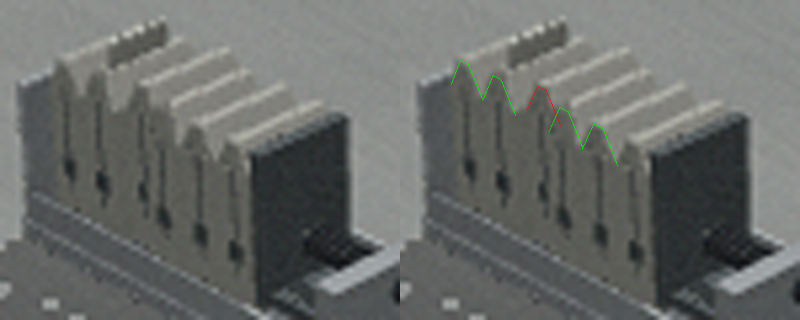

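The filed case (red overlay) sits at the same height as its neighbours, and the end-face marks line up with the expected −8 mm offset. It's home and upright, so I hand in.

```bash
python3 -c "
from rig import job_done; print(job_done())"
```

```text
the job is handed in; nothing more can be done
None
```

The loose case is filed right next to the tabbed index case on its pusher side, over the rail (about 8 mm to the rack's −x side), on the rack's floor and upright; the job is handed in at about 15.5 s on the robot's clock, and the upward force read at most about 8 N (estimated, adding the case's weight).

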